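# Transfer the samples to the intake rack in list order

## Robot

A 6-joint arm with a two-finger parallel gripper is mounted at the origin on the work surface. World frame = base frame: x ahead of the robot, y to its left, z up, the work surface at z = 0. Lengths are in m, angles in rad, forces in N, time in s.
With the tool pointing down it reaches from about 0.35 to 0.975 m from the base axis. Payload 4.9 kg.
Tool frame: the origin (TCP) lies at the very end of the fingers, on their centre line; the grasp point (between the pads) lies manip.grip_point_offset behind it (manip.grip_point_offset is the distance from the TCP to the grasp point, in m); z points along the fingers, y is the direction in which the jaws open and shut (so a half turn about z gives the same grasp; the last joint's range is limited). The gripper opens to 85 mm and grips with 20 to 120 N. Pads are 22 mm wide; open, the fingers measure 114 mm over their backs; the gripper's body (76 mm by 85 mm) begins 54 mm behind the grasp point. The pads swing forward as they close: fully open they stand 13 mm farther back than shut.
Start: joints at [-0.119, 0.053, 1.613, -0, 1.476, -0.119], TCP at [0.625, 0, 0.231] pointing down, gripper open.
Joint ranges: [-3.01, 3.01], [-1.01, 2.22], [0.06, 2.58], [-1.02, 4.17], [0.09, 2.62], [-3.14, 3.14]. Speed limits (rad/s): [2.57, 2.57, 3.14, 3.14, 3.14, 3.14].

## Interface

Orientations are given as a unit quaternion [w, x, y, z].
In Python, from plant import status, grab_frame, camera_params, ticket, boxes_of, outline_of, manip gives the robot as it stands. The module is installed in compiled form; this text tells all that it offers.
- The arm moves only by the tool play_rows, never from a script. Its argument "deltas" is a list of rows, each a list of 2 entries, a list of its own where there are three numbers: the shift along the world's x, y, z in m, then the turn about the world's z in rad. A call has 1 to 5 rows; each row is the pose to reach, as a shift and turn from the pose commanded when the call began; what a row does not reach only later rows make up. A row lasts 1/8 s, in which the tool goes at most 62.5 mm and 10.7 degrees, less where a joint would pass 70% of its speed; a pose out of reach is approached as far as the arm can. A call with a gripper value outside its range is refused whole. "grip" is the opening, from -1 (shut) to 1 (fully open), set as the call begins (left out, the last holds). The fingers move at their own pace and stop on an object; the grip force is fixed at half the most. Time passes only in rows, so rows that repeat a pose let the fingers close. It gives the time, the measured TCP pose, the force and the opening at its end, in the units of the state.
- status.state(): the state, without advancing time (a new reading comes with each control period).
- grab_frame(name): name is "scene" or "side" or "wrist"; returns (picture, depth): 400x640x3 uint8, blue, green, red; 400x640 float32, m along the optical axis (not along the pixel's ray), 0 where there is no reading.
- camera_params(name): a dict with "mtx" (3x3 intrinsics, pixels), "distortion" ([k1, k2, p1, p2, k3] as OpenCV has them; the pictures are not rectified), "world_from_camera" (4x4, takes a point from camera to world coordinates). Camera axes: x right, y up, looking along -z (the intrinsics and any distortion apply to the point x, -y, -z); pixel columns grow to the right and rows downward; lengths in m; the calibration is good to about 2 mm. A picture is of the moment at which its call begins: read the wrist's pose just before it. camera_params takes no time and is no camera call; for the wrist camera it gives the pose at the moment of the call.
- ticket.job_done(): hands the job in, once; it reports no verdict.
Trained networks look in the newest picture that a camera, given by its name, has taken for a name from the list of things; names that differ only in an ending like _2 or _b are one class to them, and where a whole thing is asked for, a point or a joint stands for the part that bears it (a point fixed in the world has none). Each returns a list of dicts, best first, with "confidence" (0 to 1); they miss things now and then, are a little off and sometimes report something else, mostly with a low value. They report only what shows in the picture. A call takes as long as a camera call. They do not tell look-alikes from the thing itself.
- boxes_of(camera, name): "box" ([left, top, right, bottom] in pixels, round what is visible of it).
- outline_of(camera, name): "region" (400x640 bool, what is visible of it) and "box" ([left, top, right, bottom] in pixels, round what is visible of it).
The state is a dict: "time": time; "joint_pos": joint angles; "joint_vel": joint speeds; "joint_efforts": joint torques, N m; "tool_pos": TCP position; "tool_rot": TCP orientation; "contact_force": force on the tool from outside, world axes, zero at the start; "ft_torque": the same for the moment, N m; "gripper_width": opening from 0.0 (shut) to 1.0 (fully open).
Only numpy, scipy, OpenCV 4.12 (cv2) and the standard library are available. Lean on these libraries where they do the work, as an engineer would, in place of code of your own. Each camera call takes 0.05 s, during which the arm holds its last target.

## Task

Move the four sample containers from the green transport rack into the white intake rack, one to a compartment, keeping their order counted from the racks' carrying handles: the container nearest the handle of the green rack goes into the compartment nearest the handle of the white rack, and so on down the row, because the sample list is read by position. Stand each one upright on the compartment floor without dropping it, and leave the cassette, loose cap and small buffer bottle on the bench where they are.

Things in the scene. Friction and masses are not known exactly. Their poses are not given: they have to be found in the camera images.
- tube: tall sample tube: white cylinder 28 mm diameter, blue screw cap on top 32 mm diameter and 18 mm high (z 70 to 88), 88 mm high in all, about 55 g. Stands upright in its adapter at the start, underside 7 mm above the bench. Origin at the centre of its underside, z up its axis.
- square: square sample bottle: white body 32 x 32 mm and 54 mm high, conical shoulder, blue screw cap 24 mm diameter and 20 mm high (z 60 to 80), 80 mm high in all, about 60 g. Stands upright in its adapter at the start, underside 7 mm above the bench. Origin at the centre of its underside, z up its axis.
- dropper: dropper bottle: white round body 30 mm diameter and 38 mm high, conical shoulder, slim blue cap 17 mm diameter and 26 mm high (z 46 to 72), 72 mm high in all, about 40 g. Stands upright in its adapter at the start, underside 7 mm above the bench. Origin at the centre of its underside, z up its axis.
- jar: squat sample jar: white body tapering from 34 mm diameter at the base to 36 mm, wide blue lid 40 mm diameter and 16 mm high (z 48 to 64), 64 mm high in all, about 60 g. Stands upright in its adapter at the start, underside 7 mm above the bench. Origin at the centre of its underside, z up its axis.
- adapter_tube: grey moulded adapter 54 x 54 x 22 mm with a blind round hole of 32 mm (19 mm deep, floor 3 mm), fixed in the transport rack at the position where the tall tube stands at the start; it stays there. Origin at the centre of its underside, on the rack's floor, x along the rack's row.
- adapter_square: grey moulded adapter 54 x 54 x 22 mm with a blind square hole of 36 mm (19 mm deep, floor 3 mm), fixed in the transport rack at the position where the square bottle stands at the start; it stays there. Origin at the centre of its underside, on the rack's floor, x along the rack's row.
- adapter_dropper: grey moulded adapter 54 x 54 x 22 mm with a blind round hole of 34 mm (19 mm deep, floor 3 mm), fixed in the transport rack at the position where the dropper bottle stands at the start; it stays there. Origin at the centre of its underside, on the rack's floor, x along the rack's row.
- adapter_jar: grey moulded adapter 54 x 54 x 22 mm with a blind round hole of 40 mm (19 mm deep, floor 3 mm), fixed in the transport rack at the position where the jar stands at the start; it stays there. Origin at the centre of its underside, on the rack's floor, x along the rack's row.
- transport_rack: green lattice-sided rack 232 x 64 mm, 28 mm high, fixed, any yaw, full at the start. Origin: centre of its underside; x along the row towards the carrying-handle end (flat loop 34 mm wide, sticks out 39 mm, top 23 mm high). Positions counted from the handle: 1 at x = +84, 2 at +28, 3 at -28, 4 at -84 mm, y = 0.
- intake_rack: white rack 228 x 60 mm, fixed, any yaw, empty: a row of four open dark-floored compartments 52 x 52 mm inside, floor 4 mm above the bench, walls 4 mm thick, 24 mm high. Origin: centre of its underside; x along the row towards the carrying handle (loop sticks out 41 mm, top 23 mm high). Compartments counted from the handle: 1 at x = +84, 2 at +28, 3 at -28, 4 at -84 mm, y = 0.
- cassette: bystander: white flat test cassette 70 x 20 x 5 mm lying on the bench near the robot, origin at the centre of its underside.
- loose_cap: bystander: small loose blue cap 18 mm diameter, 14 mm high, on the bench far from the robot, origin at the centre of its underside.
- buffer_bottle: bystander: small white dropper bottle 22 mm diameter, 58 mm high, standing on the bench far from the robot, origin at the centre of its underside.
Things that resemble listed ones, but are neither listed nor needed, are in the scene too. What is shaped like the adapter_square but turquoise or yellow is not meant.

How it is judged:
At the end, for the whole second after the job is handed in: Each container stands released, still and upright (within 0.12 rad) on the floor of the intake compartment whose number from the handle equals that of its adapter in the transport rack, within 18 mm of the compartment's centre along and across the row (y of tube in the frame of intake_rack between -0.018 and 0.018 m and z of tube in the frame of intake_rack between 0 and 0.009 m and angle between each of tube, square, dropper, jar's own z axis and vertical below 0.12 rad and linear speed of each of tube, square, dropper, jar below 0.02 m/s and contact force between each of tube, square, dropper, jar and the fingers below 0.05 N and (not (x of adapter_tube in the frame of transport_rack between 0.064 and 0.104 m) or x of tube in the frame of intake_rack between 0.066 and 0.102 m) and (not (x of adapter_tube in the frame of transport_rack between 0.008 and 0.048 m) or x of tube in the frame of intake_rack between 0.01 and 0.046 m) and (not (x of adapter_tube in the frame of transport_rack between -0.048 and -0.008 m) or x of tube in the frame of intake_rack between -0.046 and -0.01 m) and (not (x of adapter_tube in the frame of transport_rack between -0.104 and -0.064 m) or x of tube in the frame of intake_rack between -0.102 and -0.066 m) and y of square in the frame of intake_rack between -0.018 and 0.018 m and z of square in the frame of intake_rack between 0 and 0.009 m and (not (x of adapter_square in the frame of transport_rack between 0.064 and 0.104 m) or x of square in the frame of intake_rack between 0.066 and 0.102 m) and (not (x of adapter_square in the frame of transport_rack between 0.008 and 0.048 m) or x of square in the frame of intake_rack between 0.01 and 0.046 m) and (not (x of adapter_square in the frame of transport_rack between -0.048 and -0.008 m) or x of square in the frame of intake_rack between -0.046 and -0.01 m) and (not (x of adapter_square in the frame of transport_rack between -0.104 and -0.064 m) or x of square in the frame of intake_rack between -0.102 and -0.066 m) and y of dropper in the frame of intake_rack between -0.018 and 0.018 m and z of dropper in the frame of intake_rack between 0 and 0.009 m and (not (x of adapter_dropper in the frame of transport_rack between 0.064 and 0.104 m) or x of dropper in the frame of intake_rack between 0.066 and 0.102 m) and (not (x of adapter_dropper in the frame of transport_rack between 0.008 and 0.048 m) or x of dropper in the frame of intake_rack between 0.01 and 0.046 m) and (not (x of adapter_dropper in the frame of transport_rack between -0.048 and -0.008 m) or x of dropper in the frame of intake_rack between -0.046 and -0.01 m) and (not (x of adapter_dropper in the frame of transport_rack between -0.104 and -0.064 m) or x of dropper in the frame of intake_rack between -0.102 and -0.066 m) and y of jar in the frame of intake_rack between -0.018 and 0.018 m and z of jar in the frame of intake_rack between 0 and 0.009 m and (not (x of adapter_jar in the frame of transport_rack between 0.064 and 0.104 m) or x of jar in the frame of intake_rack between 0.066 and 0.102 m) and (not (x of adapter_jar in the frame of transport_rack between 0.008 and 0.048 m) or x of jar in the frame of intake_rack between 0.01 and 0.046 m) and (not (x of adapter_jar in the frame of transport_rack between -0.048 and -0.008 m) or x of jar in the frame of intake_rack between -0.046 and -0.01 m) and (not (x of adapter_jar in the frame of transport_rack between -0.104 and -0.064 m) or x of jar in the frame of intake_rack between -0.102 and -0.066 m)); the robot touches nothing.
It fails at once if a container falls: it moves faster than 0.7 m/s while no finger holds it (dropped from more than about 25 mm) ((linear speed of tube above 0.7 m/s and contact force between tube and the fingers below 0.05 N) or (linear speed of square above 0.7 m/s and contact force between square and the fingers below 0.05 N) or (linear speed of dropper above 0.7 m/s and contact force between dropper and the fingers below 0.05 N) or (linear speed of jar above 0.7 m/s and contact force between jar and the fingers below 0.05 N)).
It fails at once if the test cassette, the loose cap or the small buffer bottle is shoved more than 30 mm (distance of any of cassette, loose_cap, buffer_bottle from where it was at the start of the episode above 0.03 m).
It also fails if it takes over 98 s, if anything falls off the work surface, if the arm or the gripper's body presses on something with over 40 N, if the wrist force passes 120 N, or if a joint passes its speed limit or range.

## Working session

There is one attempt and no reset: what is moved stays moved. The work goes in short steps, Python scripts to look and compute and a tool call to move; the robot and the scene stay as the last step left them, time stands still between calls to the robot, and variables do not carry over. Pictures are saved under pics/ and viewed, and the job is handed in when it is done.

Besides the shell and the picture viewer there is one more tool, called after "Request:" as name(argument=value, ...), one argument or row to a line, values as JSON. play_rows: Moves the arm, as the interface text tells. Its arguments: {"type":"object","properties":{"deltas":{"type":"array"},"grip":{"type":"number"}},"required":["deltas"]}

```bash
mkdir -p pics; ls; python3 - <<'E'
from plant import status, grab_frame, camera_params, manip
import cv2
print(status.state()); print(manip.grip_point_offset, [a for a in dir(manip) if a[0]!='_'])
for n in ("scene","side","wrist"):
    p,d=grab_frame(n); cv2.imwrite(f"pics/{n}0.png",p)
    c=camera_params(n); print(n,c)
E
```

```text
pics
{'time': 0.0, 'joint_pos': array([-1.19009009e-01,  5.33460977e-02,  1.61426563e+00,  1.06170390e-05,
        1.47599495e+00, -1.19011144e-01]), 'joint_vel': array([-5.26431844e-04,  1.12282706e-05, -1.50393632e-03, -1.62446195e-03,
       -3.36230911e-03, -1.80279060e-04]), 'joint_efforts': array([ 2.70554956e-04, -3.93670499e+01, -3.70175600e+01, -1.62778279e-04,
        6.93513779e-03, -6.06393527e-06]), 'tool_pos': array([6.24391003e-01, 7.05806254e-05, 2.30086629e-01]), 'tool_rot': array([-7.94838361e-04,  7.07106027e-01,  7.07106818e-01, -6.18332116e-04]), 'contact_force': array([ 0.30637901, -0.04596872, -0.51646535]), 'ft_torque': array([-0.02104584,  0.03684083, -0.02563886]), 'gripper_width': 0.9994618923177043}
0.0187 ['IKError', 'grip_point_offset']
scene {'mtx': array([[405.0835265 ,   0.        , 324.8603454 ],
       [  0.        , 405.0835265 , 199.79543929],
       [  0.        ,   0.        ,   1.        ]]), 'distortion': array([-0.10185208,  0.        ,  0.        ,  0.        ,  0.        ]), 'world_from_camera': array([[-0.27062149, -0.58613744,  0.76367985
[... 643 characters left out ...]
57,  0.3944961 ],
       [ 0.        ,  0.        ,  0.        ,  1.        ]])}
wrist {'mtx': array([[357.46415685,   0.        , 327.00667979],
       [  0.        , 357.46415685, 192.50233082],
       [  0.        ,   0.        ,   1.        ]]), 'distortion': array([-0.07840055,  0.        ,  0.        ,  0.        ,  0.        ]), 'world_from_camera': array([[ 9.99999558e-01, -3.86388260e-04,  8.57521109e-04,
         6.23522699e-01],
       [ 1.46933075e-04,  9.64703834e-01,  2.63337221e-01,
         6.60695119e-02],
       [-9.29004312e-04, -2.63336979e-01,  9.64703464e-01,
         3.72763464e-01],
       [ 0.00000000e+00,  0.00000000e+00,  0.00000000e+00,
         1.00000000e+00]])}
```

View pics/scene0.png

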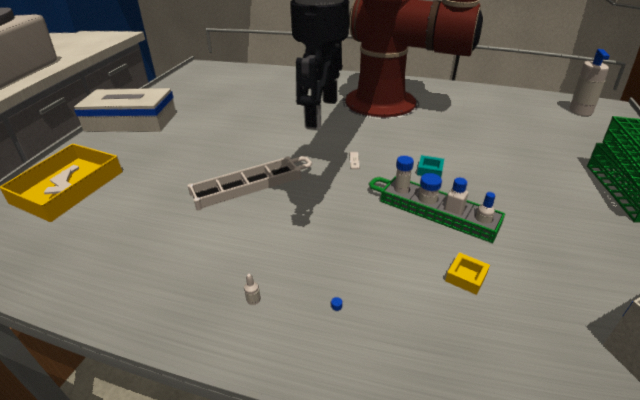

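View pics/side0.png

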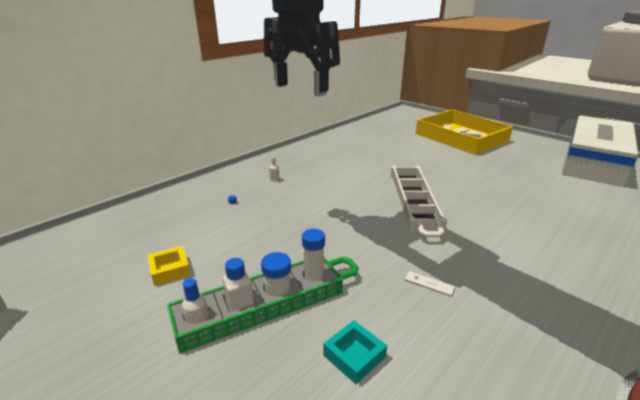

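View pics/wrist0.png

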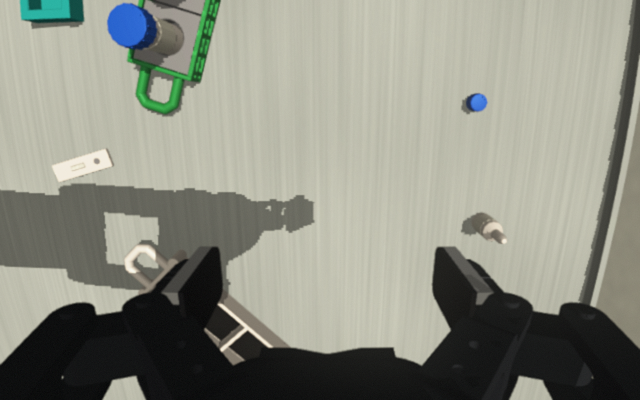

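The green rack's row from its handle is tube, jar, square, dropper. The handles are at scene (380,185) for green and (303,162) for white. Next I'll measure the rack poses.

```bash
cat > h.py <<'E'
import numpy as np, cv2
from plant import status, grab_frame, camera_params, boxes_of, outline_of
def world(n,uv,d,c=None):
    c=c or camera_params(n); uv=np.asarray(uv,float).reshape(-1,1,2)
    p=cv2.undistortPoints(uv,c["mtx"],c["distortion"]).reshape(-1,2); d=np.asarray(d)
    P=np.c_[p[:,0]*d,-p[:,1]*d,-d,np.ones(len(d))]
    return (c["world_from_camera"]@P.T).T[:,:3]
def plane(n,uv,z,c=None):
    c=c or camera_params(n)
    a=world(n,uv,np.ones(len(uv)),c); o=c["world_from_camera"][:3,3]
    r=a-o; return o+r*((z-o[2])/r[:,2])[:,None]
def proj(n,P,c=None):
    c=c or camera_params(n); T=np.linalg.inv(c["world_from_camera"])
    q=(T@np.c_[P,np.ones(len(P))].T).T[:,:3]*[1,-1,-1]
    return cv2.projectPoints(q,np.zeros(3),np.zeros(3),c["mtx"],c["distortion"])[0].reshape(-1,2)
def cloud(n,mask,d):
    v,u=np.nonzero(mask&(d>0)); return world(n,np.c_[u,v],d[v,u]),np.c_[u,v]
E
python3 - <<'E'
from h import *
for n in ("scene","side"):
    p,d=grab_frame(n)
    for name in ("transport_rack","intake_rack","tube","jar","square","dropper","adapter_square","cassette","buffer_bottle","loose_cap"):
        r=outline_of(n,name)
        for k in r[:2]:
            P,_=cloud(n,k["region"],d)
            print(n,name,round(k["confidence"],2),np.round(k["box"]),len(P),np.round(np.percentile(P,[2,50,98],axis=0),3).tolist() if len(P) else '')
            np.savez(f"{n}_{name}.npz",P=P,m=k["region"]) if k is r[0] else 0
E
```

```text
scene transport_rack 0.72 [369. 179. 505. 243.] 1483 [[0.446, 0.06, 0.002], [0.528, 0.195, 0.017], [0.566, 0.312, 0.029]]
scene transport_rack 0.7 [386. 179. 419. 201.] 224 [[0.453, 0.093, 0.022], [0.479, 0.136, 0.026], [0.502, 0.154, 0.028]]
scene intake_rack 0.6 [190. 157. 310. 210.] 2870 [[0.412, -0.301, 0.001], [0.514, -0.207, 0.014], [0.61, -0.103, 0.025]]
scene tube 0.92 [394. 157. 415. 194.] 544 [[0.464, 0.106, 0.025], [0.485, 0.121, 0.069], [0.49, 0.135, 0.096]]
scene jar 0.89 [418. 170. 440. 205.] 546 [[0.476, 0.158, 0.025], [0.505, 0.175, 0.06], [0.512, 0.193, 0.073]]
scene square 0.76 [442. 178. 469. 213.] 606 [[0.503, 0.21, 0.023], [0.52, 0.227, 0.057], [0.528, 0.246, 0.087]]
scene dropper 0.82 [476. 194. 497. 220.] 378 [[0.523, 0.268, 0.025], [0.535, 0.28, 0.048], [0.542, 0.292, 0.08]]
scene adapter_square 0.97 [416. 155. 445. 176.] 426 [[0.327, 0.147, 0.001], [0.351, 0.173, 0.018], [0.382, 0.199, 0.023]]
scene adapter_square 0.96 [444. 253. 489. 296.] 1087 [[0.639, 0.225, 0.001], [0.665, 0.256, 0.017], [0.696, 0.283, 0.023]]
scene cassette 0.43 [474. 194. 495. 222.] 430
[... 1117 characters left out ...]
er 0.21 [408. 270. 455. 298.] 549 [[0.323, -0.018, -0.001], [0.354, -0.001, 0.004], [0.387, 0.014, 0.006]]
side adapter_square 0.86 [150. 245. 189. 287.] 1220 [[0.631, 0.228, -0.0], [0.653, 0.257, 0.015], [0.691, 0.287, 0.023]]
side adapter_square 0.74 [217. 287. 262. 316.] 471 [[0.48, 0.204, 0.013], [0.502, 0.242, 0.025], [0.54, 0.259, 0.027]]
side cassette 0.92 [406. 271. 456. 298.] 558 [[0.322, -0.019, -0.001], [0.353, -0.001, 0.004], [0.387, 0.014, 0.006]]
side buffer_bottle 0.52 [271. 157. 275. 184.] 171 [[0.784, -0.072, 0.002], [0.79, -0.062, 0.026], [0.799, -0.056, 0.054]]
side loose_cap 0.44 [230. 196. 240. 206.] 61 [[0.765, 0.058, 0.001], [0.769, 0.066, 0.01], [0.778, 0.071, 0.014]]
```

```bash
python3 - <<'E'
from h import *
from scipy.optimize import minimize
fr={n:grab_frame(n) for n in("scene","side")}
tops=dict(tube=(.095,.016,(.475,.122)),jar=(.071,.02,(.493,.178)),square=(.087,.012,(.51,.228)),dropper=(.079,.0085,(.528,.28)))
C={}
for n in fr:
    p,d=fr[n]; P,uv=cloud(n,np.ones(d.shape,bool),d)
    hsv=cv2.cvtColor(p,cv2.COLOR_BGR2HSV)[uv[:,1],uv[:,0]]
    C[n]=(P,hsv)
    for k,(z,r,g) in tops.items():
        s=(abs(P[:,2]-z)<.004)&(np.hypot(*(P[:,:2]-g).T)<.028)&(abs(hsv[:,0].astype(int)-115)<12)&(hsv[:,1]>120)
        Q=P[s,:2].astype(np.float32)
        c,rr=cv2.minEnclosingCircle(Q)
        print(n,k,len(Q),'med',Q.mean(0).round(4),'circ',np.round(c,4),round(rr,4),'z',P[s,2].max().round(4))
def fit(Q,L,W,g):
    # nearest distance of rim points to rectangle outline
    def cost(v):
        t=v[2];R=np.array([[np.cos(t),np.sin(t)],[-np.sin(t),np.cos(t)]])
        q=(Q-v[:2])@R.T; a=abs(q)-[L/2,W/2]
        o=np.hypot(*np.maximum(a,0).T); i=np.minimum(a.max(1),0)
        return np.minimum(abs(o+i),.008).sum()/len(Q)
    best=min((minimize(cost,[g[0]+dx,g[1]+dy,g[2]+dt],method='Nelder-Mead',options=dict(xatol=1e-5,fatol=1e-8,maxiter=2000)) for dx in(-.008,0,.008) for dy in(-.008,0,.008) for dt in(-.05,0,.05)),key=lambda r:r.fun)
    return best.x.round(4),best.fun
for n in ("scene","side","both"):
    P=np.vstack([C[k][0] for k in C]) if n=="both" else C[n][0]
    H=np.vstack([C[k][1] for k in C]) if n=="both" else C[n][1]
    g=(abs(H[:,0].astype(int)-65)<15)&(H[:,1]>110)&(P[:,2]>.004)&(P[:,2]<.032)&(abs(P[:,0]-.5)<.13)&(P[:,1]>.09)&(P[:,1]<.36)
    print(n,'green',fit(P[g,:2],.230,.062,(.503,.2,np.arctan2(-.158,-.053))),g.sum())
    w=(P[:,2]>.008)&(P[:,2]<.027)&(P[:,0]>.38)&(P[:,0]<.64)&(P[:,1]<-.08)&(P[:,1]>-.34)
    w2=w&(P[:,2]>.020)
    Q=P[w2,:2]
    print(cv2.minAreaRect(Q.astype(np.float32)))
    print(n,'white',fit(Q,.228,.06,(.515,-.21,np.arctan2(.2,-.2))),w2.sum(), np.percentile(P[w2,2],98))
    np.savez(f"r_{n}.npz",g=P[g],w=P[w])
E
```

```text
scene tube 124 med [0.4779 0.1211] circ [0.476  0.1206] 0.0164 z 0.097
scene jar 210 med [0.4955 0.1749] circ [0.4928 0.1764] 0.0211 z 0.0733
scene square 85 med [0.5119 0.2275] circ [0.5105 0.2291] 0.0129 z 0.0885
scene dropper 47 med [0.5298 0.282 ] circ [0.5285 0.282 ] 0.0075 z 0.0809
side tube 268 med [0.4725 0.1231] circ [0.4749 0.122 ] 0.0165 z 0.096
side jar 467 med [0.4897 0.177 ] circ [0.4914 0.1755] 0.0205 z 0.0719
side square 197 med [0.5071 0.229 ] circ [0.5088 0.228 ] 0.0125 z 0.0881
side dropper 115 med [0.5249 0.2828] circ [0.5229 0.2843] 0.007 z 0.0799
scene green (array([ 0.5015,  0.2019, -1.8903]), np.float64(0.0015161646285465644)) 1121
((0.500476598739624, -0.19580377638339996), (0.06852219998836517, 0.2703288197517395), 43.80398178100586)
scene white (array([ 0.5132, -0.2077,  2.3355]), np.float64(0.0034191593698070415)) 869 0.02588701785897972
side green (array([ 0.501 ,  0.2008, -1.8861]), np.float64(0.0012678542761647821)) 2011
((0.5015559792518616, -0.1951337605714798), (0.06625765562057495, 0.2736338973045349), 43.83066940307617)
side white (array([ 0.5127, -0.2073,  2.3334]), np.float64(0.003619074029491476)) 631 0.024056758416177125
both green (array([ 0.5011,  0.2011, -1.8871]), np.float64(0.0013683187482087765)) 3132
((0.5006924271583557, -0.19597145915031433), (0.06858830899000168, 0.2736445963382721), 43.80809783935547)
both white (array([ 0.513 , -0.2076,  2.335 ]), np.float64(0.003505246086119359)) 1500 0.025752632475600966
```

```bash
python3 - <<'E'
from h import *
for n,box in (("scene",(180,140,520,250)),("side",(150,150,460,360))):
    p,d=grab_frame(n); p=cv2.resize(p,None,fx=2,fy=2)
    for (x,y,t),z,L,W in (((.5011,.2011,-1.887),.028,.232,.064),((.513,-.2076,2.335),.024,.228,.06)):
        R=np.array([[np.cos(t),-np.sin(t)],[np.sin(t),np.cos(t)]])
        q=np.array([[1,1],[1,-1],[-1,-1],[-1,1]])*[L/2,W/2]
        P=np.c_[q@R.T+[x,y],np.full(4,z)]
        cv2.polylines(p,[np.round(2*proj(n,P)).astype(int)],True,(0,0,255),1)
        for i,a in enumerate((.084,.028,-.028,-.084)):
            c=R@[a,0]+[x,y]
            u=np.round(2*proj(n,np.array([[*c,.004 if L<.23 else [.095,.071,.087,.079][i]]]))[0]).astype(int)
            cv2.drawMarker(p,u.tolist(),(0,255,255),0,8); cv2.putText(p,str(i+1),(u+4).tolist(),0,.5,(0,255,255))
    b=[2*k for k in box]; c=p[b[1]:b[3],b[0]:b[2]]
    cv2.imwrite(f"pics/ov_{n}.png",c)
E
```

```text
(no output)
```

View pics/ov_scene.png

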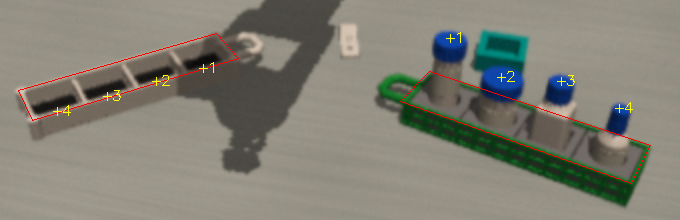

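View pics/ov_side.png

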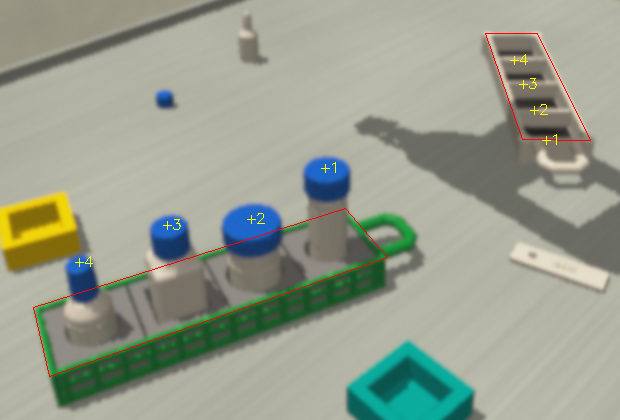

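The overlay fits the green rack well, with 1 tube, 2 jar, 3 square and 4 dropper from the handle at side crop (400,230). The white rack fit looks a few mm off, so I'll check it from above.

Candidates before the first reach:
- **Blue-capped tube:** scene (404,175), in green rack position 1. This is the one I want.
- **Tall bottle:** scene (590,85), on the far bench, not in a rack.
- **Buffer bottle:** scene (252,290).
- **Loose cap:** scene (337,303).
- **Second green rack:** scene (620,165), empty crates.
- **Yellow tray and blue/white box:** scene (62,180) and (125,110), neither of them the intake rack.

The close crop above confirms the choice.

Request:
play_rows(
  deltas=[
    [[-0.02,-0.06,0.01],0],
    [[-0.04,-0.12,0.03],0],
    [[-0.06,-0.18,0.04],0],
    [[-0.08,-0.24,0.05],0],
    [[-0.1,-0.3,0.06],0],
  ],
  grip=1,
)

```text
time: 2.08
tool_pos: [0.5272, -0.2925, 0.2904]
tool_rot: [0.0, 0.707, 0.707, 0.0]
contact_force: [0.5, 0.1, -1.1]
gripper_width: 0.999
```

Request:
play_rows(
  deltas=[
    [[0,-0.02,0],0],
    [[0,-0.02,0],0],
    [[0,-0.02,0],0],
  ],
)

```text
time: 2.45
tool_pos: [0.5285, -0.3093, 0.2891]
tool_rot: [-0.001, 0.707, 0.708, 0.0]
contact_force: [0.2, 0.3, 0.5]
gripper_width: 1.002
```

```bash
python3 - <<'E'
from h import *
from scipy.optimize import minimize
s=status.state(); print(s["time"],s["tool_pos"],s["tool_rot"])
n="wrist"; c=camera_params(n); p,d=grab_frame(n); cv2.imwrite("pics/w1.png",p)
np.savez("w1.npz",p=p,d=d,T=c["world_from_camera"])
for (x,y,t) in ((.513,-.2076,2.335),):
    R=np.array([[np.cos(t),-np.sin(t)],[np.sin(t),np.cos(t)]])
    q=np.array([[1,1],[1,-1],[-1,-1],[-1,1]])*[.114,.03]
    cv2.polylines(p,[np.round(proj(n,np.c_[q@R.T+[x,y],np.full(4,.024)],c)).astype(int)],True,(0,0,255),1)
    for a in (.084,.028,-.028,-.084):
        cc=R@[a,0]+[x,y]
        q=np.array([[1,1],[1,-1],[-1,-1],[-1,1]])*.026+[a,0]
        cv2.polylines(p,[np.round(proj(n,np.c_[q@R.T+[x,y],np.full(4,.024)],c)).astype(int)],True,(0,255,0),1)
cv2.imwrite("pics/w1o.png",p)
E
```

```text
2.45 [ 0.52847946 -0.30926741  0.28911109] [-6.94030946e-04  7.06562294e-01  7.07650480e-01  2.04676822e-04]
```

View pics/w1o.png

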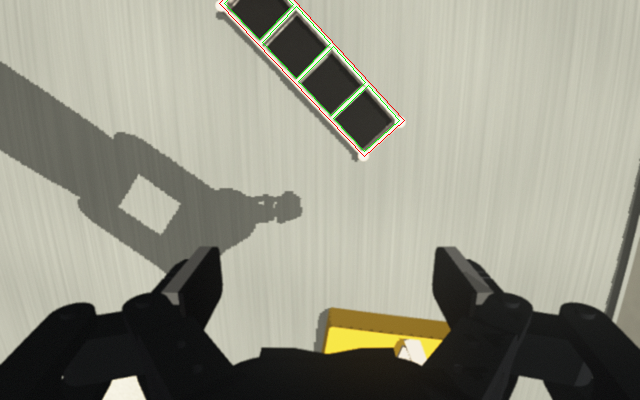

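The white rack fit holds to 1–2 mm: the compartments line up with the green outlines at (265,10), (300,45), (335,80) and (368,120). Next is the tube.

Request:
play_rows(
  deltas=[
    [[-0.01,0.06,0],-0.06],
    [[-0.02,0.12,0],-0.12],
    [[-0.02,0.18,-0.02],-0.18],
    [[-0.03,0.24,-0.04],-0.25],
    [[-0.04,0.3,-0.06],-0.316],
  ],
)

```text
time: 3.12
tool_pos: [0.4878, -0.011, 0.2303]
tool_rot: [0.0, 0.81, 0.587, 0.0]
contact_force: [1.2, 0.3, -0.0]
gripper_width: 1.002
```

Request:
play_rows(
  deltas=[
    [[-0.01,0.06,-0.01],0],
    [[-0.01,0.12,-0.03],0],
    [[-0.01,0.141,-0.03],0],
    [[-0.01,0.141,-0.03],0],
    [[-0.01,0.141,-0.03],0],
  ],
)

```text
time: 3.75
tool_pos: [0.4785, 0.127, 0.2012]
tool_rot: [0.0, 0.809, 0.588, 0.0]
contact_force: [-0.7, -1.3, 0.7]
gripper_width: 1.0
```

```bash
python3 - <<'E'
from h import *
s=status.state(); print(s["time"],s["tool_pos"],s["tool_rot"])
n="wrist"; c=camera_params(n); p,d=grab_frame(n)
x,y,t=.5011,.2011,-1.887
R=np.array([[np.cos(t),-np.sin(t)],[np.sin(t),np.cos(t)]])
for a,z,r in ((.084,.095,.016),(.028,.071,.02),(-.028,.087,.012),(-.084,.079,.0085)):
    cc=R@[a,0]+[x,y]; w=np.linspace(0,6.3,40)
    cv2.polylines(p,[np.round(proj(n,np.c_[cc[0]+r*np.cos(w),cc[1]+r*np.sin(w),np.full(40,z)],c)).astype(int)],True,(0,255,255),1)
cv2.imwrite("pics/w2o.png",p)
E
```

```text
3.75 [0.47850471 0.12695218 0.20115207] [2.24568011e-04 8.09217459e-01 5.87509190e-01 7.37666711e-05]
```

View pics/w2o.png

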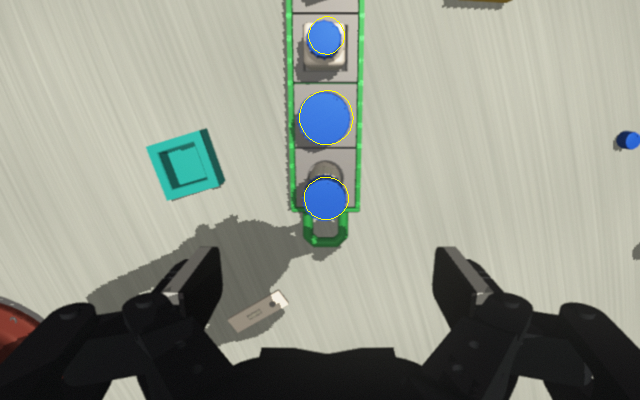

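The predicted cap circles sit on the caps: tube (326,198), jar (326,118), square (325,37). Now I'll descend on the tube.

Request:
play_rows(
  deltas=[
    [[-0.0033,-0.0057,0],0],
    [[-0.0033,-0.0057,-0.03],0],
    [[-0.0033,-0.0057,-0.06],0],
    [[-0.0033,-0.0057,-0.08],0],
    [[-0.0033,-0.0057,-0.08],0],
  ],
)

```text
time: 4.42
tool_pos: [0.474, 0.1199, 0.1192]
tool_rot: [-0.001, 0.81, 0.586, -0.002]
contact_force: [0.8, 0.0, 0.5]
gripper_width: 1.001
```

Request:
play_rows(
  deltas=[
    [[0.001,0.001,-0.03],0],
    [[0.001,0.001,-0.055],0],
    [[0.001,0.001,-0.057],0],
    [[0.001,0.001,-0.057],0],
  ],
)

```text
time: 4.92
tool_pos: [0.4774, 0.1218, 0.0655]
tool_rot: [0.001, 0.81, 0.587, 0.001]
contact_force: [0.4, -0.4, -0.6]
gripper_width: 1.0
```

Request:
play_rows(
  deltas=[
    [[0,0,0],0],
    [[0,0,0],0],
    [[0,0,0],0],
    [[0,0,0],0],
    [[0,0,0],0],
  ],
  grip=-1,
)

```text
time: 5.55
tool_pos: [0.4767, 0.1222, 0.0647]
tool_rot: [0.0, 0.81, 0.587, 0.0]
contact_force: [-1.1, 0.0, 5.9]
gripper_width: 0.355
```

Request:
play_rows(
  deltas=[
    [[0,0,0.01],0],
    [[0,0,0.03],0],
    [[0,0,0.05],0],
    [[0,0,0.07],0],
    [[0,0,0.09],0],
  ],
)

```text
time: 6.18
tool_pos: [0.4761, 0.1219, 0.1545]
tool_rot: [0.0, 0.81, 0.587, -0.0]
contact_force: [-0.1, -0.0, -1.3]
gripper_width: 0.358
```

Request:
play_rows(
  deltas=[
    [[-0.004,-0.04,0.01],0.15],
    [[-0.008,-0.09,0.01],0.33],
    [[-0.012,-0.14,0.01],0.5],
    [[-0.016,-0.19,0.01],0.68],
    [[-0.019,-0.23,0.01],0.85],
  ],
)

```text
time: 6.8
tool_pos: [0.457, -0.1086, 0.1641]
tool_rot: [0.0, 0.495, 0.869, -0.0]
contact_force: [1.3, 0.9, -1.0]
gripper_width: 0.356
```

Request:
play_rows(
  deltas=[
    [[-0.002,-0.03,0],0.15],
    [[-0.003,-0.037,0],0.23],
    [[-0.003,-0.039,0],0.23],
    [[-0.003,-0.039,0],0.23],
  ],
)

```text
time: 7.3
tool_pos: [0.4544, -0.1457, 0.1638]
tool_rot: [-0.0, 0.395, 0.919, 0.0]
contact_force: [-0.6, -0.1, -1.2]
gripper_width: 0.356
```

```bash
cat > st.py <<'E'
from h import *
import sys
s=status.state(); q=s["tool_rot"]
# yaw of jaw axis (tool y) 
w,x,y,z=q; jy=np.array([2*(x*y-w*z),1-2*(x*x+z*z)]); 
print("t",s["time"],"pos",s["tool_pos"].round(4),"jaw",np.arctan2(jy[1],jy[0]).round(4),"F",s["contact_force"].round(1),"w",round(s["gripper_width"],3))
for n in sys.argv[2:]:
    p,d=grab_frame(n); cv2.imwrite(f"pics/{sys.argv[1]}_{n}.png",p)
E
python3 st.py t1 wrist side
```

```text
t 7.3 pos [ 0.4544 -0.1457  0.1638] jaw 0.7578 F [-0.6 -0.1 -1.2] w 0.356
```

View pics/t1_wrist.png

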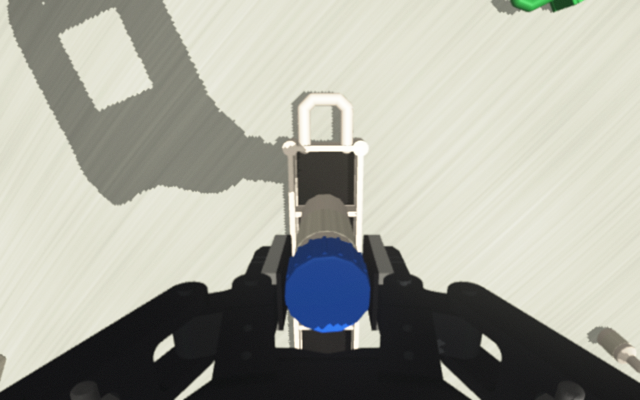

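View pics/t1_side.png

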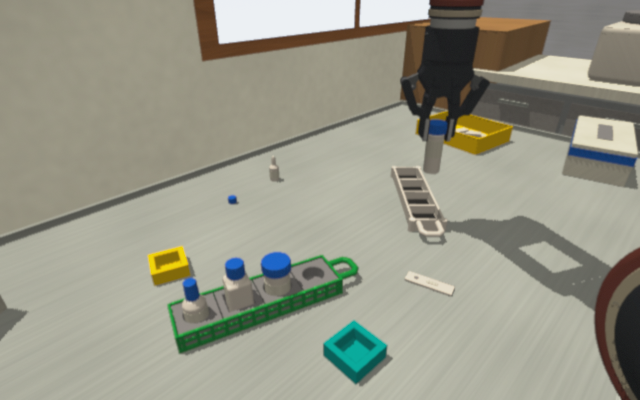

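The tube is held upright at wrist (328,290), and the white rack is aligned with the handle at (325,110). I'll lower it into compartment 1.

Request:
play_rows(
  deltas=[
    [[0.0005,-0.0013,-0.03],0.006],
    [[0.0005,-0.0013,-0.06],0.006],
    [[0.0005,-0.0013,-0.08],0.006],
    [[0.0005,-0.0013,-0.095],0.006],
    [[0.0005,-0.0013,-0.098],0.006],
  ],
)

```text
time: 8.02
tool_pos: [0.4545, -0.1467, 0.065]
tool_rot: [-0.001, 0.392, 0.92, 0.0]
contact_force: [0.5, 0.5, -0.3]
gripper_width: 0.353
```

Request:
play_rows(
  deltas=[
    [[0,0,-0.001],0],
    [[0,0,-0.002],0],
    [[0,0,-0.003],0],
    [[0,0,-0.003],0],
  ],
)

```text
time: 8.52
tool_pos: [0.4551, -0.1474, 0.0632]
tool_rot: [0.0, 0.392, 0.92, -0.0]
contact_force: [0.5, 0.4, -0.9]
gripper_width: 0.354
```

Request:
play_rows(
  deltas=[
    [[0,0,-0.001],0],
    [[0,0,-0.002],0],
    [[0,0,-0.002],0],
  ],
)

```text
time: 8.9
tool_pos: [0.4554, -0.1477, 0.0617]
tool_rot: [0.0, 0.392, 0.92, -0.0]
contact_force: [-1.6, -0.7, 3.9]
gripper_width: 0.356
```

Request:
play_rows(
  deltas=[
    [[0,0,0],0],
    [[0,0,0],0],
    [[0,0,0],0],
    [[0,0,0],0],
  ],
  grip=1,
)

```text
time: 9.4
tool_pos: [0.4549, -0.1472, 0.0608]
tool_rot: [-0.0, 0.392, 0.92, 0.0]
contact_force: [-0.2, -0.3, -0.1]
gripper_width: 1.001
```

Request:
play_rows(
  deltas=[
    [[0,0,0.03],0],
    [[0,0,0.06],0],
    [[0,0,0.09],0],
    [[0,0,0.12],0],
  ],
)

```text
time: 9.9
tool_pos: [0.4549, -0.1472, 0.1818]
tool_rot: [0.0, 0.392, 0.92, 0.0]
contact_force: [0.5, -0.6, -0.1]
gripper_width: 1.0
```

Request:
play_rows(
  deltas=[
    [[0.005,0.05,0],-0.15],
    [[0.012,0.11,0],-0.33],
    [[0.018,0.17,0],-0.5],
    [[0.026,0.23,0],-0.68],
    [[0.03,0.29,0],-0.85],
  ],
)

```text
time: 10.52
tool_pos: [0.4836, 0.1185, 0.1811]
tool_rot: [0.0, 0.72, 0.694, 0.0]
contact_force: [0.3, -0.1, 0.0]
gripper_width: 1.003
```

Request:
play_rows(
  deltas=[
    [[0.004,0.025,0],-0.15],
    [[0.006,0.032,0],-0.23],
    [[0.006,0.032,0],-0.23],
    [[0.006,0.032,0],-0.23],
  ],
)

```text
time: 11.02
tool_pos: [0.4894, 0.1484, 0.1809]
tool_rot: [-0.0, 0.793, 0.609, -0.0]
contact_force: [0.3, -1.2, -0.0]
gripper_width: 1.004
```

```bash
python3 st.py t2 wrist scene
```

```text
t 11.025 pos [0.4894 0.1484 0.1809] jaw -0.26 F [ 0.3 -1.2 -0. ] w 1.004
```

View pics/t2_scene.png

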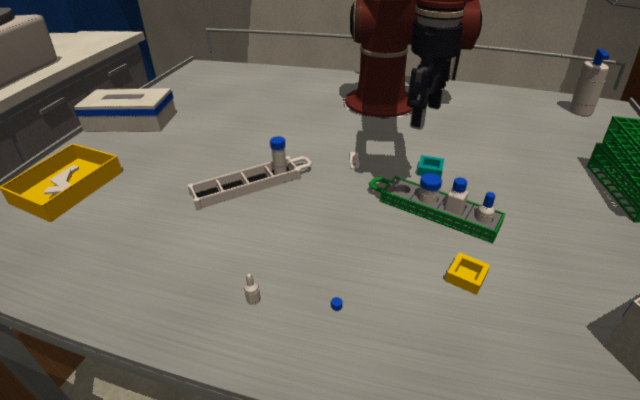

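View pics/t2_wrist.png

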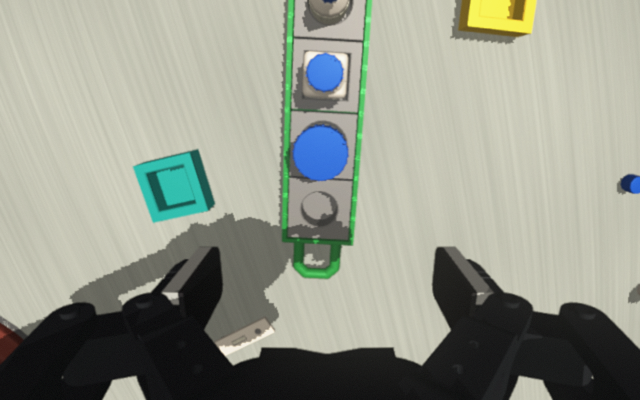

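The tube stands in compartment 1 at scene (279,155). Next is the jar.

Request:
play_rows(
  deltas=[
    [[0.0028,0.0268,0],-0.056],
    [[0.0028,0.0268,-0.03],-0.056],
    [[0.0028,0.0268,-0.07],-0.056],
    [[0.0028,0.0268,-0.09],-0.056],
    [[0.0028,0.0268,-0.09],-0.056],
  ],
)

```text
time: 11.75
tool_pos: [0.4908, 0.1747, 0.089]
tool_rot: [-0.001, 0.81, 0.587, -0.002]
contact_force: [0.4, -0.5, -0.4]
gripper_width: 0.996
```

```bash
python3 st.py t3
```

```text
t 11.75 pos [0.4908 0.1747 0.089 ] jaw -0.3172 F [ 0.4 -0.5 -0.4] w 0.996
```

Request:
play_rows(
  deltas=[
    [[0.001,0,-0.025],0],
    [[0.001,0,-0.047],0],
    [[0.001,0,-0.05],0],
    [[0.001,0,-0.05],0],
  ],
)

```text
time: 12.25
tool_pos: [0.4943, 0.1755, 0.0423]
tool_rot: [0.0, 0.81, 0.587, 0.001]
contact_force: [0.4, -0.2, -0.3]
gripper_width: 1.002
```

Request:
play_rows(
  deltas=[
    [[0,0,0],0],
    [[0,0,0],0],
    [[0,0,0],0],
    [[0,0,0],0],
    [[0,0,0],0],
  ],
  grip=-1,
)

```text
time: 12.88
tool_pos: [0.4939, 0.1757, 0.0419]
tool_rot: [0.0, 0.81, 0.587, 0.0]
contact_force: [-1.3, 0.1, 6.1]
gripper_width: 0.451
```

Request:
play_rows(
  deltas=[
    [[0,0,0.01],0],
    [[0,0,0.035],0],
    [[0,0,0.065],0],
    [[0,0,0.09],0],
    [[0,0,0.115],0],
  ],
)

```text
time: 13.5
tool_pos: [0.4931, 0.1754, 0.1569]
tool_rot: [0.0, 0.81, 0.587, -0.0]
contact_force: [0.4, -0.1, -1.1]
gripper_width: 0.455
```

Request:
play_rows(
  deltas=[
    [[0,-0.04,0.01],0.15],
    [[0,-0.1,0.01],0.33],
    [[0,-0.16,0.01],0.5],
    [[0,-0.22,0.01],0.68],
    [[0,-0.27,0.01],0.85],
  ],
)

```text
time: 14.12
tool_pos: [0.4934, -0.0865, 0.1661]
tool_rot: [0.0, 0.511, 0.859, 0.0]
contact_force: [1.2, 0.3, -0.5]
gripper_width: 0.443
```

Request:
play_rows(
  deltas=[
    [[0,-0.05,0],0.15],
    [[0,-0.085,0],0.23],
    [[0,-0.093,0],0.23],
    [[0,-0.093,0],0.23],
    [[0,-0.093,0],0.23],
  ],
)

```text
time: 14.75
tool_pos: [0.4938, -0.1766, 0.1659]
tool_rot: [-0.0, 0.412, 0.911, 0.0]
contact_force: [1.4, -0.6, -0.8]
gripper_width: 0.446
```

```bash
python3 st.py t4 wrist
```

```text
t 14.75 pos [ 0.4938 -0.1766  0.1659] jaw 0.7225 F [ 1.4 -0.6 -0.8] w 0.446
```

View pics/t4_wrist.png

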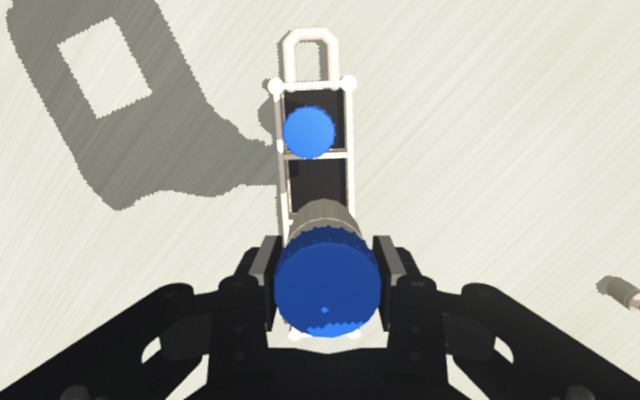

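Request:
play_rows(
  deltas=[
    [[0,-0.0108,-0.02],0.041],
    [[0,-0.0108,-0.06],0.041],
    [[0,-0.0108,-0.09],0.041],
    [[0,-0.0108,-0.115],0.041],
    [[0,-0.0108,-0.122],0.041],
  ],
)

```text
time: 15.42
tool_pos: [0.4926, -0.1869, 0.0421]
tool_rot: [-0.002, 0.393, 0.92, 0.0]
contact_force: [0.0, -0.0, -0.7]
gripper_width: 0.45
```

Request:
play_rows(
  deltas=[
    [[0,0,-0.001],0],
    [[0,0,-0.003],0],
    [[0,0,-0.004],0],
    [[0,0,-0.004],0],
  ],
)

```text
time: 15.92
tool_pos: [0.4941, -0.1888, 0.0405]
tool_rot: [0.0, 0.393, 0.919, -0.0]
contact_force: [-0.4, -0.4, -0.9]
gripper_width: 0.447
```

Request:
play_rows(
  deltas=[
    [[0,0,-0.001],0],
    [[0,0,-0.0015],0],
    [[0,0,-0.002],0],
    [[0,0,-0.002],0],
  ],
)

```text
time: 16.42
tool_pos: [0.4943, -0.189, 0.039]
tool_rot: [0.0, 0.393, 0.919, -0.0]
contact_force: [-0.9, 0.5, 5.0]
gripper_width: 0.446
```

Request:
play_rows(
  deltas=[
    [[0,0,0],0],
    [[0,0,0],0],
    [[0,0,0],0],
    [[0,0,0],0],
  ],
  grip=1,
)

```text
time: 16.92
tool_pos: [0.4937, -0.1885, 0.0378]
tool_rot: [-0.0, 0.393, 0.919, 0.0]
contact_force: [0.1, -0.2, -0.6]
gripper_width: 1.002
```

Request:
play_rows(
  deltas=[
    [[0,0,0.03],0],
    [[0,0,0.07],0],
    [[0,0,0.11],0],
    [[0,0,0.14],0],
  ],
)

```text
time: 17.42
tool_pos: [0.4942, -0.1888, 0.1801]
tool_rot: [0.001, 0.393, 0.919, -0.0]
contact_force: [0.4, -1.0, -0.6]
gripper_width: 1.0
```

Request:
play_rows(
  deltas=[
    [[0.002,0.05,0],-0.15],
    [[0.004,0.11,0],-0.33],
    [[0.006,0.17,0],-0.5],
    [[0.008,0.23,0],-0.68],
    [[0.01,0.29,0],-0.85],
  ],
)

```text
time: 18.05
tool_pos: [0.5036, 0.086, 0.1781]
tool_rot: [0.0, 0.726, 0.687, 0.0]
contact_force: [0.1, -0.5, -0.9]
gripper_width: 1.002
```

Request:
play_rows(
  deltas=[
    [[0.003,0.06,0],-0.15],
    [[0.005,0.12,0],-0.26],
    [[0.0055,0.127,0],-0.26],
    [[0.0055,0.127,0],-0.26],
    [[0.0055,0.127,0],-0.26],
  ],
)

```text
time: 18.68
tool_pos: [0.5093, 0.2099, 0.1778]
tool_rot: [0.0, 0.808, 0.589, -0.0]
contact_force: [0.8, 0.5, 1.2]
gripper_width: 1.002
```

```bash
python3 st.py t5 wrist scene
```

```text
t 18.675 pos [0.5093 0.2099 0.1778] jaw -0.3114 F [0.8 0.5 1.2] w 1.002
```

View pics/t5_wrist.png

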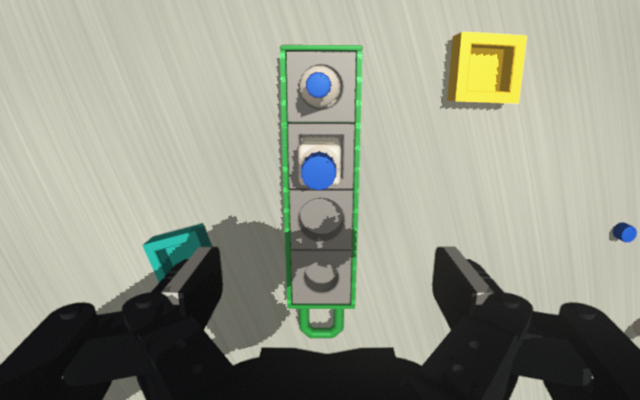

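View pics/t5_scene.png

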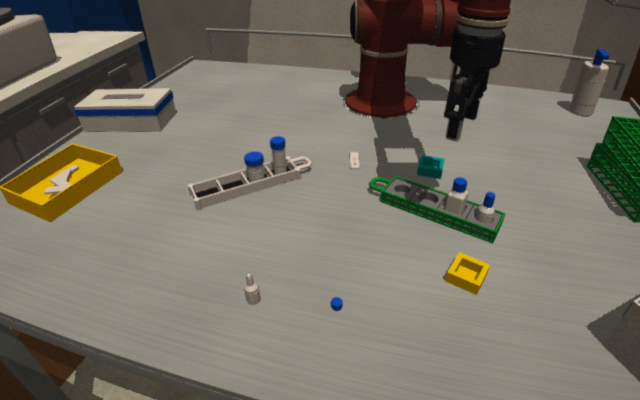

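Tube and jar stand in compartments 1 and 2, at scene (279,155) and (255,167). Next is the square bottle.

Request:
play_rows(
  deltas=[
    [[0.0005,0.0183,0],-0.005],
    [[0.0005,0.0183,-0.03],-0.005],
    [[0.0005,0.0183,-0.06],-0.005],
    [[0.0005,0.0183,-0.07],-0.005],
    [[0.0005,0.0183,-0.07],-0.005],
  ],
)

```text
time: 19.4
tool_pos: [0.5095, 0.2296, 0.1076]
tool_rot: [-0.0, 0.809, 0.587, -0.001]
contact_force: [1.1, -0.3, 0.6]
gripper_width: 0.996
```

```bash
python3 st.py t6
```

```text
t 19.4 pos [0.5095 0.2296 0.1076] jaw -0.3152 F [ 1.1 -0.3  0.6] w 0.996
```

Request:
play_rows(
  deltas=[
    [[0,-0.001,-0.025],0],
    [[0,-0.001,-0.045],0],
    [[0,-0.001,-0.052],0],
    [[0,-0.001,-0.052],0],
  ],
)

```text
time: 19.9
tool_pos: [0.5097, 0.2284, 0.0558]
tool_rot: [-0.0, 0.809, 0.587, -0.0]
contact_force: [-0.4, 0.2, 0.2]
gripper_width: 1.0
```

Request:
play_rows(
  deltas=[
    [[0,0,0],0],
    [[0,0,0],0],
    [[0,0,0],0],
    [[0,0,0],0],
    [[0,0,0],0],
  ],
  grip=-1,
)

```text
time: 20.52
tool_pos: [0.5103, 0.2287, 0.057]
tool_rot: [0.0, 0.809, 0.587, 0.001]
contact_force: [-0.7, -0.4, 5.1]
gripper_width: 0.34
```

The opening reads about 30 mm, so the tips are on the shoulder and not the 24 mm cap. I'll reopen and grip the flat body lower down, which is still above the rack wall.

Request:
play_rows(
  deltas=[
    [[0,0,0],0],
    [[0,0,0],0],
    [[0,0,0],0],
    [[0,0,0],0],
  ],
  grip=1,
)

```text
time: 21.02
tool_pos: [0.5096, 0.2284, 0.0558]
tool_rot: [-0.0, 0.809, 0.587, -0.0]
contact_force: [0.9, -0.2, 0.0]
gripper_width: 0.999
```

Request:
play_rows(
  deltas=[
    [[0,0,-0.01],0],
    [[0,0,-0.019],0],
    [[0,0,-0.019],0],
  ],
)

```text
time: 21.4
tool_pos: [0.5086, 0.2281, 0.0353]
tool_rot: [-0.001, 0.809, 0.587, -0.001]
contact_force: [-0.4, -0.2, -0.5]
gripper_width: 1.0
```

Request:
play_rows(
  deltas=[
    [[0,0,0],0],
    [[0,0,0],0],
    [[0,0,0],0],
    [[0,0,0],0],
    [[0,0,0],0],
  ],
  grip=-1,
)

```text
time: 22.02
tool_pos: [0.5102, 0.2286, 0.0376]
tool_rot: [0.0, 0.809, 0.587, 0.001]
contact_force: [-0.0, 0.0, 2.4]
gripper_width: 0.363
```

```bash
python3 st.py t7 side
```

```text
t 22.025 pos [0.5102 0.2286 0.0376] jaw -0.3151 F [-0.   0.   2.4] w 0.363
```

View pics/t7_side.png

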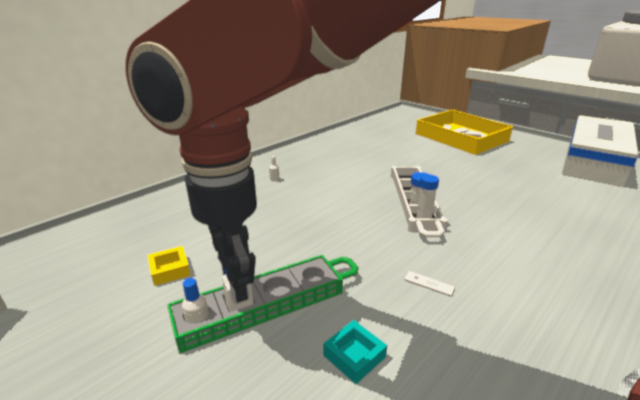

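Request:
play_rows(
  deltas=[
    [[0,0,0.01],0],
    [[0,0,0.035],0],
    [[0,0,0.065],0],
    [[0,0,0.09],0],
    [[0,0,0.115],0],
  ],
)

```text
time: 22.7
tool_pos: [0.5095, 0.2284, 0.1531]
tool_rot: [-0.0, 0.809, 0.587, -0.0]
contact_force: [-0.2, -0.6, -0.4]
gripper_width: 0.364
```

Request:
play_rows(
  deltas=[
    [[0.002,-0.04,0.01],0.15],
    [[0.005,-0.1,0.01],0.33],
    [[0.008,-0.16,0.01],0.5],
    [[0.011,-0.22,0.01],0.68],
    [[0.014,-0.28,0.01],0.85],
  ],
)

```text
time: 23.32
tool_pos: [0.5231, -0.0388, 0.1624]
tool_rot: [0.0, 0.505, 0.863, 0.0]
contact_force: [1.0, -0.2, -0.1]
gripper_width: 0.362
```

Request:
play_rows(
  deltas=[
    [[0.003,-0.06,0],0.15],
    [[0.006,-0.12,0],0.26],
    [[0.008,-0.17,0],0.26],
    [[0.008,-0.176,0],0.26],
    [[0.008,-0.176,0],0.26],
  ],
)

```text
time: 23.95
tool_pos: [0.5311, -0.2129, 0.1619]
tool_rot: [-0.0, 0.392, 0.92, 0.0]
contact_force: [-0.7, 0.2, -1.5]
gripper_width: 0.358
```

```bash
python3 st.py t8 wrist side
```

```text
t 23.95 pos [ 0.5311 -0.2129  0.1619] jaw 0.7648 F [-0.7  0.2 -1.5] w 0.358
```

View pics/t8_wrist.png

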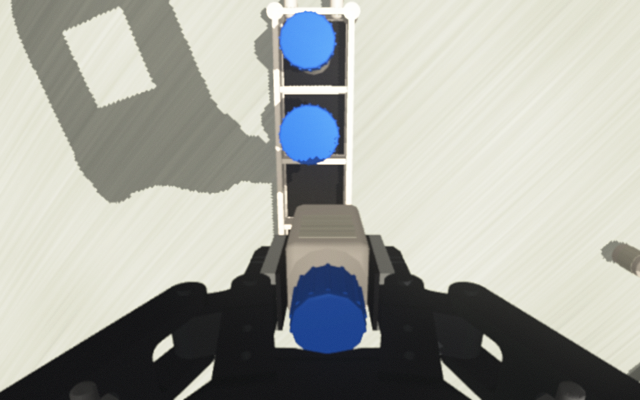

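View pics/t8_side.png

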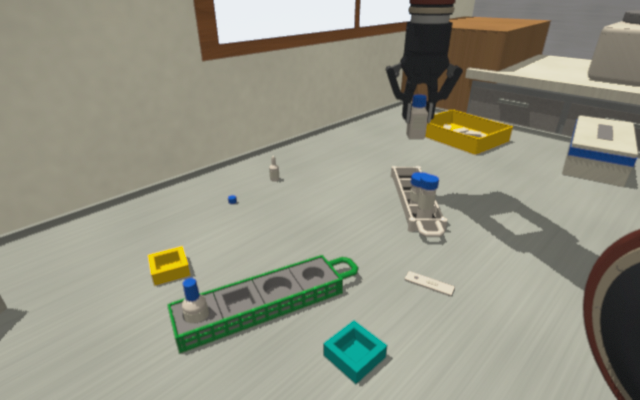

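Request:
play_rows(
  deltas=[
    [[0.001,-0.0149,-0.02],0],
    [[0.001,-0.0149,-0.06],0],
    [[0.001,-0.0149,-0.09],0],
    [[0.001,-0.0149,-0.115],0],
    [[0.001,-0.0149,-0.122],0],
  ],
)

```text
time: 24.68
tool_pos: [0.5305, -0.2266, 0.0365]
tool_rot: [-0.003, 0.391, 0.92, 0.0]
contact_force: [0.2, -0.4, -0.9]
gripper_width: 0.359
```

Request:
play_rows(
  deltas=[
    [[0,0,-0.001],0],
    [[0,0,-0.003],0],
    [[0,0,-0.004],0],
    [[0,0,-0.004],0],
  ],
)

```text
time: 25.18
tool_pos: [0.5328, -0.2282, 0.0367]
tool_rot: [0.001, 0.392, 0.92, -0.0]
contact_force: [0.2, 0.2, -0.6]
gripper_width: 0.366
```

Request:
play_rows(
  deltas=[
    [[0,0,-0.001],0],
    [[0,0,-0.002],0],
    [[0,0,-0.002],0],
    [[0,0,-0.002],0],
  ],
)

```text
time: 25.68
tool_pos: [0.5326, -0.2281, 0.0346]
tool_rot: [0.0, 0.392, 0.92, -0.0]
contact_force: [-2.9, 0.7, 5.4]
gripper_width: 0.364
```

Request:
play_rows(
  deltas=[
    [[0,0,0],0],
    [[0,0,0],0],
    [[0,0,0],0],
    [[0,0,0],0],
  ],
  grip=1,
)

```text
time: 26.18
tool_pos: [0.5324, -0.2279, 0.0338]
tool_rot: [-0.0, 0.392, 0.92, 0.0]
contact_force: [0.8, 0.4, -0.4]
gripper_width: 1.002
```

Request:
play_rows(
  deltas=[
    [[0,0,0.03],0],
    [[0,0,0.07],0],
    [[0,0,0.11],0],
    [[0,0,0.145],0],
  ],
)

```text
time: 26.68
tool_pos: [0.5326, -0.2281, 0.1807]
tool_rot: [0.001, 0.392, 0.92, -0.0]
contact_force: [-0.2, -0.3, 0.1]
gripper_width: 1.002
```

Request:
play_rows(
  deltas=[
    [[0,0.06,0],-0.15],
    [[0,0.12,0],-0.33],
    [[0,0.18,0],-0.5],
    [[0,0.24,0],-0.68],
    [[0,0.3,0],-0.85],
  ],
)

```text
time: 27.3
tool_pos: [0.5326, 0.0647, 0.1792]
tool_rot: [0.0, 0.732, 0.681, 0.0]
contact_force: [-0.2, 0.3, -0.1]
gripper_width: 1.002
```

Request:
play_rows(
  deltas=[
    [[-0.002,0.06,0],-0.15],
    [[-0.004,0.12,0],-0.24],
    [[-0.005,0.18,0],-0.24],
    [[-0.005,0.205,0],-0.24],
    [[-0.005,0.205,0],-0.24],
  ],
)

```text
time: 27.92
tool_pos: [0.5274, 0.2695, 0.1788]
tool_rot: [-0.0, 0.806, 0.592, -0.0]
contact_force: [0.2, -1.1, -0.3]
gripper_width: 1.0
```

```bash
python3 st.py t9 wrist scene
```

```text
t 27.925 pos [0.5274 0.2695 0.1788] jaw -0.3033 F [ 0.2 -1.1 -0.3] w 1.0
```

View pics/t9_wrist.png

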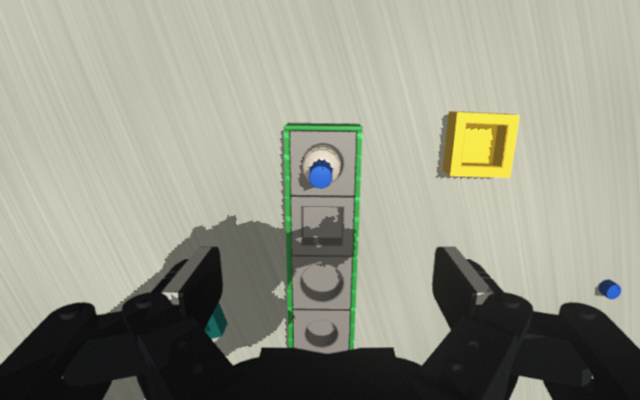

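View pics/t9_scene.png

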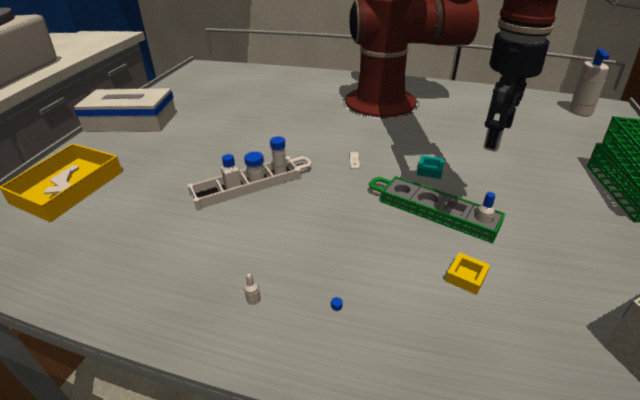

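```bash
python3 - <<'E'
from h import *
n="wrist"; c=camera_params(n); p,d=grab_frame(n)
w=np.linspace(0,6.3,60)
cv2.polylines(p,[np.round(proj(n,np.c_[.527+.0085*np.cos(w),.2815+.0085*np.sin(w),np.full(60,.079)],c)).astype(int)],True,(0,255,255),1)
cv2.imwrite("pics/w10.png",cv2.resize(p[100:220,250:390],None,fx=4,fy=4))
E
```

```text
(no output)
```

View pics/w10.png

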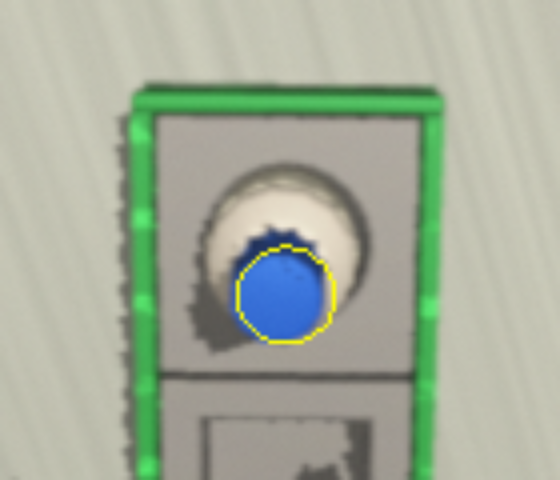

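Request:
play_rows(
  deltas=[
    [[0,0.012,0],-0.013],
    [[0,0.012,-0.03],-0.013],
    [[0,0.012,-0.06],-0.013],
    [[0,0.012,-0.07],-0.013],
    [[0,0.012,-0.07],-0.013],
  ],
)

```text
time: 28.7
tool_pos: [0.5276, 0.2796, 0.1086]
tool_rot: [-0.0, 0.811, 0.585, -0.001]
contact_force: [-0.6, -0.5, -0.2]
gripper_width: 1.0
```

The prediction is within about 1 mm of the dropper cap. I'll descend.

Request:
play_rows(
  deltas=[
    [[-0.001,0.0015,-0.025],0],
    [[-0.001,0.0015,-0.045],0],
    [[-0.001,0.0015,-0.052],0],
    [[-0.001,0.0015,-0.052],0],
  ],
)

```text
time: 29.2
tool_pos: [0.5267, 0.2813, 0.0568]
tool_rot: [-0.0, 0.811, 0.586, -0.0]
contact_force: [0.4, 0.7, -0.7]
gripper_width: 0.998
```

Request:
play_rows(
  deltas=[
    [[0,0,0],0],
    [[0,0,0],0],
    [[0,0,0],0],
    [[0,0,0],0],
    [[0,0,0],0],
  ],
  grip=-1,
)

```text
time: 29.82
tool_pos: [0.5271, 0.2816, 0.0575]
tool_rot: [0.0, 0.811, 0.586, 0.0]
contact_force: [-0.0, -1.2, 2.4]
gripper_width: 0.178
```

Request:
play_rows(
  deltas=[
    [[0,0,0],0],
    [[0,0,0],0],
  ],
)

```text
time: 30.08
tool_pos: [0.5271, 0.2815, 0.0575]
tool_rot: [0.0, 0.811, 0.586, 0.0]
contact_force: [-0.1, 0.3, 2.3]
gripper_width: 0.171
```

Request:
play_rows(
  deltas=[
    [[0,0,0.01],0],
    [[0,0,0.035],0],
    [[0,0,0.065],0],
    [[0,0,0.09],0],
    [[0,0,0.11],0],
  ],
)

```text
time: 30.7
tool_pos: [0.5269, 0.2814, 0.1685]
tool_rot: [0.0, 0.811, 0.586, 0.0]
contact_force: [0.7, -0.5, -1.3]
gripper_width: 0.176
```

Request:
play_rows(
  deltas=[
    [[0.003,-0.04,0.01],0.15],
    [[0.008,-0.1,0.01],0.33],
    [[0.013,-0.16,0.01],0.5],
    [[0.018,-0.22,0.01],0.68],
    [[0.023,-0.28,0.01],0.85],
  ],
)

```text
time: 31.32
tool_pos: [0.549, 0.0089, 0.1771]
tool_rot: [-0.0, 0.502, 0.865, -0.0]
contact_force: [0.8, 0.5, -0.3]
gripper_width: 0.169
```

Request:
play_rows(
  deltas=[
    [[0.004,-0.06,0],0.12],
    [[0.009,-0.12,0],0.23],
    [[0.014,-0.18,0],0.23],
    [[0.018,-0.23,0],0.23],
    [[0.021,-0.26,0],0.23],
  ],
)

```text
time: 31.95
tool_pos: [0.5699, -0.2518, 0.1769]
tool_rot: [-0.0, 0.403, 0.915, -0.0]
contact_force: [0.1, 0.4, -0.3]
gripper_width: 0.173
```

```bash
python3 st.py t11 wrist side
```

```text
t 31.95 pos [ 0.5699 -0.2518  0.1769] jaw 0.7422 F [ 0.1  0.4 -0.3] w 0.173
```

View pics/t11_wrist.png

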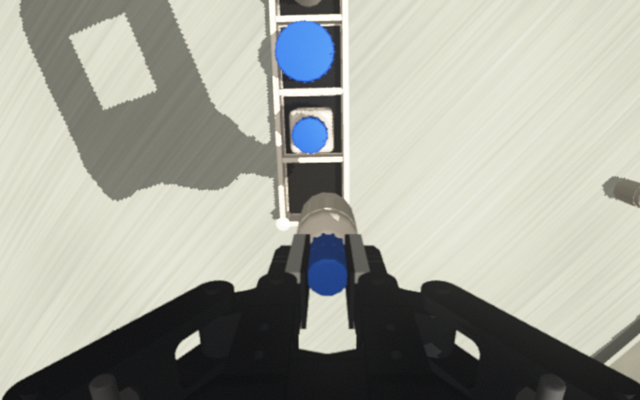

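View pics/t11_side.png

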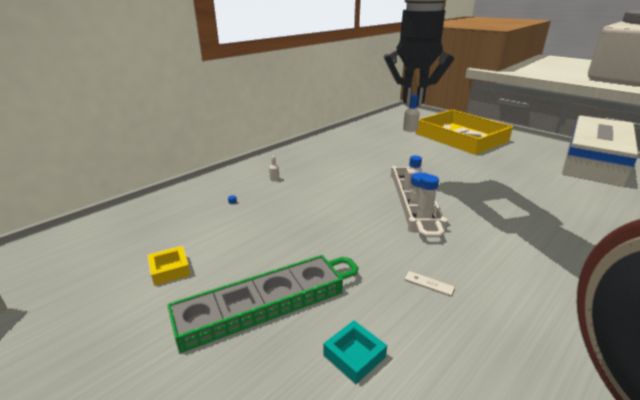

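Request:
play_rows(
  deltas=[
    [[0.001,-0.0164,-0.02],0.022],
    [[0.001,-0.0164,-0.06],0.022],
    [[0.001,-0.0164,-0.09],0.022],
    [[0.001,-0.0164,-0.112],0.022],
    [[0.001,-0.0164,-0.118],0.022],
  ],
)

```text
time: 32.67
tool_pos: [0.5705, -0.2646, 0.0573]
tool_rot: [-0.002, 0.391, 0.92, 0.0]
contact_force: [1.0, -0.2, -1.1]
gripper_width: 0.173
```

Request:
play_rows(
  deltas=[
    [[0,0,-0.001],0],
    [[0,0,-0.003],0],
    [[0,0,-0.004],0],
    [[0,0,-0.004],0],
  ],
)

```text
time: 33.17
tool_pos: [0.5716, -0.266, 0.0556]
tool_rot: [0.0, 0.391, 0.92, -0.0]
contact_force: [0.4, 0.4, -0.2]
gripper_width: 0.175
```

Request:
play_rows(
  deltas=[
    [[0,-0.001,-0.001],0],
    [[0,-0.001,-0.002],0],
    [[0,-0.001,-0.002],0],
    [[0,-0.001,-0.002],0],
  ],
)

```text
time: 33.67
tool_pos: [0.5719, -0.2671, 0.0544]
tool_rot: [0.001, 0.391, 0.92, -0.0]
contact_force: [-1.0, 0.5, 5.0]
gripper_width: 0.173
```

Contact is felt. I'll release, lift and look.

Request:
play_rows(
  deltas=[
    [[0,0,0],0],
    [[0,0,0],0],
    [[0,0,0],0],
    [[0,0,0],0],
  ],
  grip=1,
)

```text
time: 34.17
tool_pos: [0.5713, -0.2667, 0.0528]
tool_rot: [-0.0, 0.391, 0.92, 0.0]
contact_force: [0.1, 0.1, 0.2]
gripper_width: 0.987
```

Request:
play_rows(
  deltas=[
    [[0,0,0.03],0],
    [[0,0,0.07],0],
    [[0,0,0.11],0],
    [[0,0,0.15],0],
    [[0,0,0.18],0],
  ],
)

```text
time: 34.8
tool_pos: [0.5718, -0.267, 0.2353]
tool_rot: [0.001, 0.391, 0.92, -0.0]
contact_force: [0.8, 0.3, 0.0]
gripper_width: 1.002
```

Request:
play_rows(
  deltas=[
    [[0.02,-0.04,0],0],
    [[0.05,-0.08,0],0],
    [[0.08,-0.1,0],0],
    [[0.08,-0.1,0],0],
    [[0.08,-0.1,0],0],
  ],
)

```text
time: 35.42
tool_pos: [0.651, -0.3663, 0.2326]
tool_rot: [-0.001, 0.391, 0.92, 0.0]
contact_force: [-0.7, 0.9, 0.2]
gripper_width: 1.0
```

```bash
python3 - <<'E'
from h import *
s=status.state(); print(s["time"],s["tool_pos"],s["contact_force"].round(1))
x,y,t=.513,-.2076,2.335
R=np.array([[np.cos(t),-np.sin(t)],[np.sin(t),np.cos(t)]])
A=(("tube",.084,.092,.016),("jar",.028,.068,.02),("square",-.028,.084,.012),("dropper",-.084,.076,.0085))
for n in ("wrist","scene","side"):
    c=camera_params(n); p,d=grab_frame(n)
    cv2.imwrite(f"pics/fin_{n}.png",p)
    P,uv=cloud(n,np.ones(d.shape,bool),d); H=cv2.cvtColor(p,cv2.COLOR_BGR2HSV)[uv[:,1],uv[:,0]].astype(int)
    q=(P[:,:2]-[x,y])@R
    for k,a,z,r in A:
        m=(abs(q[:,0]-a)<.028)&(abs(q[:,1])<.03)&(abs(H[:,0]-115)<12)&(H[:,1]>120)&(P[:,2]>.03)&(P[:,2]<.11)
        if m.sum()<10: print(n,k,m.sum()); continue
        top=np.percentile(P[m,2],97); mm=m&(P[:,2]>top-.004)
        cc,rr=cv2.minEnclosingCircle(q[mm].astype(np.float32))
        print(n,k,mm.sum(),'top',top.round(4),'exp',z,'off x,y mm',np.round([1e3*(cc[0]-a),1e3*cc[1]],1),'r',round(rr*1e3,1))
E
```

```text
35.425 [ 0.65095949 -0.36631148  0.23258826] [-0.7  0.9  0.2]
wrist tube 0
wrist jar 0
wrist square 0
wrist dropper 360 top 0.0775 exp 0.076 off x,y mm [0.1 0.3] r 8.5
scene tube 89 top 0.0927 exp 0.092 off x,y mm [-3.1 -0.4] r 16.2
scene jar 140 top 0.0696 exp 0.068 off x,y mm [-2.9  1. ] r 20.1
scene square 65 top 0.0843 exp 0.084 off x,y mm [-1.6 -2.8] r 12.0
scene dropper 35 top 0.0764 exp 0.076 off x,y mm [ 1.7 -3.1] r 8.8
side tube 131 top 0.0918 exp 0.092 off x,y mm [-0.9  0.5] r 16.3
side jar 86 top 0.0678 exp 0.068 off x,y mm [-1.7  0.9] r 20.0
side square 54 top 0.0836 exp 0.084 off x,y mm [-0.3 -1.4] r 11.9
side dropper 21 top 0.0757 exp 0.076 off x,y mm [ 2.  -2.1] r 7.4
```

View pics/fin_wrist.png

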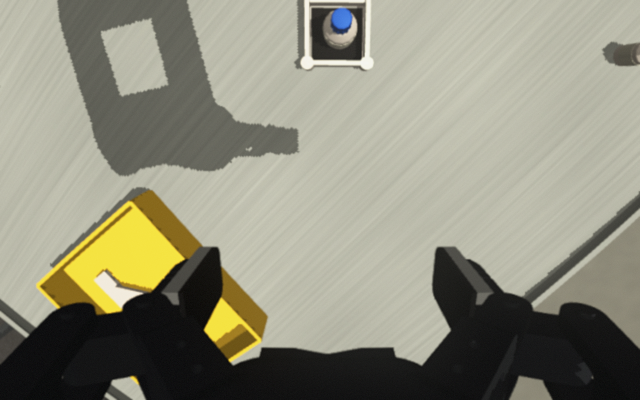

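View pics/fin_scene.png

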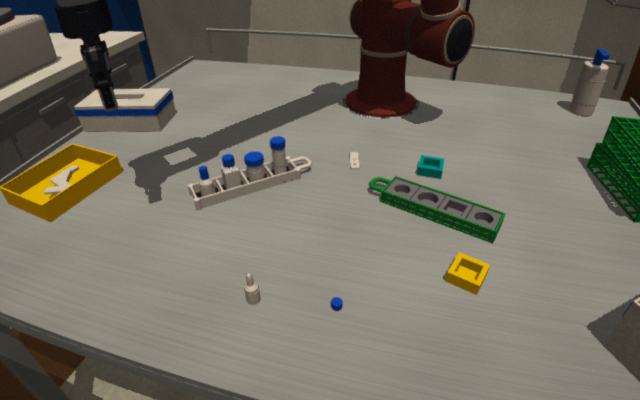

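All four stand in order from the white handle, at scene (279,150), (255,167), (230,170) and (205,180). The bystanders haven't moved and the gripper is in free air, so I'll hand in.

```bash
python3 -c "
from plant import ticket; print(ticket.job_done())"
```

```text
the job is handed in; nothing more can be done
None
```

All four containers are in the white rack in handle order: 1 tube, 2 jar, 3 square bottle, 4 dropper bottle. Each was lowered until I felt 4–5 N of floor contact, then released. The job was handed in at about 36 s of the 98 s; the hand-in reports no verdict.

- **Final check:** Cap tops were within 2 mm of the expected standing heights. Centres were at most about 3 mm off the compartment centres, against the 18 mm limit. The cassette, loose cap and buffer bottle look unmoved in the pictures, and the gripper stands clear in free air.
- **What went wrong:** My first grip on the square bottle closed on its shoulder (opening about 30 mm, not the 24 mm cap). I reopened before lifting and took it by the body instead.
- **What disagreed or was missed:** The scene and side cameras differed by up to about 2 mm on the final positions. The last wrist view showed only the dropper, so the other three were checked with the scene and side cameras only.

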